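# Weigh the torch on the spring scale

### The arm

A 6-joint arm with a two-finger parallel gripper is mounted at the origin on the work surface. World frame = base frame: x ahead of the robot, y to its left, z up, the work surface at z = 0. Lengths are in mm, angles in rad, forces in N, time in s.
With the tool pointing down it reaches from about 350 to 875 mm from the base axis. Payload 4.2 kg.
Tool frame: the origin (TCP) lies at the very end of the fingers, on their centre line; the grasp point (between the pads) lies 19 mm behind it; z points along the fingers, y is the line along which they close (so a half turn about z gives the same grasp; the last joint's range is limited). The gripper opens to 85 mm and grips with 20 to 120 N. Pads are 22 mm wide; open, the fingers measure 114 mm over their backs; the gripper's body (76 mm by 85 mm) begins 54 mm behind the grasp point. The pads swing forward as they close: fully open they stand 13 mm farther back than shut.
Start: joints at [1.419, 0.385, 0.008, 0, -1.194, -0.259], TCP at [249.556, 572.993, 231.312] pointing down, gripper open.
Joint ranges: [-3.14, 3.14], [-1.21, 2.06], [-1.07, 1.41], [-3.16, 2.05], [-2.99, -0.16], [-3.1, 3.1]. Speed limits (rad/s): [2.79, 2.79, 3.14, 3.14, 3.14, 3.14].

### API

Orientations are given as a unit quaternion [x, y, z, w].
In Python, from bench import read_state, get_image, camera_model, job_done gives the robot as it stands.
- The arm moves only by the shell command python3 -m handwheel 'ROWS'. ROWS is JSON, a list of rows, each a list of 7 numbers: the shift along the tool's x, y, z in m, then the turn, a rotation vector about the tool's x, y, z in rad, then the gripper's target within -1 to 1 (fully open at 1, half-way at 0, shut at -1). In form: [[dx, dy, dz, wx, wy, wz, jaw], ...]. A call has 1 to 10 rows; each row is the pose to reach, as a shift and turn from the pose commanded when the call began, along the tool's axes at that moment; what a row does not reach only later rows make up. A row lasts 1/8 s, in which the tool goes at most 62.5 mm and 10.7 degrees, less where a joint would pass 70% of its speed; a pose out of reach is approached as far as the arm can. A call with a gripper value outside its range is refused whole. The fingers move at their own pace and stop on an object; the grip force is fixed at half the most. Time passes only in rows, so rows that repeat a pose let the fingers close. It gives the time, the measured TCP pose, the force, the opening and the grip force at its end, in the units of the state.
- read_state(): the state, without advancing time (a new reading comes with each control period).
- get_image(name): name is "side" or "top" or "wrist"; returns (picture, depth): 384x512x3 uint8, blue, green, red; 384x512 float32, mm along the optical axis (not along the pixel's ray), 0 where there is no reading.
- camera_model(name): a dict with "K" (3x3 intrinsics, pixels), "dist" ([k1, k2, p1, p2, k3] as OpenCV has them; the pictures are not rectified), "rvec" (rotation vector, rad) and "tvec" (3), from world to camera coordinates, as OpenCV has them; the wrist camera has in their place "hand_eye" (4x4, takes a point from camera to tool coordinates, whose origin is the TCP and whose axes are the flange's). Camera axes: x right, y down, z forward; pixel columns grow to the right and rows downward; lengths in mm; the calibration is good to about 2 mm. A picture is of the moment at which its call begins: read the wrist's pose just before it. camera_model takes no time and is no camera call.
- job_done(): hands the job in; it is judged then, once.
The state is a dict: "clock": time; "joints": joint angles; "joint_vel": joint speeds; "joint_efforts": joint torques, N m; "position": TCP position; "ee_rot": TCP orientation; "contact_force": force on the tool from outside, world axes, zero at the start; "wrist_torque": the same for the moment, N m; "gripper_width": finger opening in mm; "grasp_force": force on a finger pad.
Only numpy, scipy, OpenCV 4.12 (cv2) and the standard library are available. Lean on these libraries where they do the work, as an engineer would, in place of code of your own. Each camera call takes 0.05 s, during which the arm holds its last target. There are 200 camera calls.

### The job

Weigh the black torch on the spring scale. First free the empty hook: swing the scale's lock lever a quarter turn, from pointing forwards (locked) round to the outer side until it is fully home at its stop. Then hang the torch by the wire loop on its tail on the sprung hook under the scale's head, letting it down gently so that the hook never plunges to its bottom stop, and leave it hanging by itself, settled at its weight, with everything else left where it stands.

Things in the scene. Friction and masses are not known exactly. Their poses are not given: they have to be found in the camera images.
- scale: Grey spring scale, fixed (all sizes in mm). Origin at table height on its column's axis (diameter 16); x points away from the robot, y to the lever's side. Base plate x -75 to 75, y -70 to 165, 12 high. A box head overhangs the hook: x -95 to 20, y -35 to 35, z 310 to 395. Straight down on the hook a tool would hit it: come from -x beneath the head with the tool leaning back to -x by some 40 degrees.
- scale_hook (a joint): Dip of the sprung hook in m: 0 empty, grows downward, bottom stop at 0.060. Spring 80 N/m, lightly damped (rings for about a second); the torch pulls it down by 21 to 34 mm. With the lever locked it can dip only about 1.5 mm.
- hook_seat (a point): Top of the hook wire (6 mm thick) at its lowest place, where the loop rests: scale's x = -68, 213 up when empty; sinks with the dip. The wire runs along the scale's x: behind the seat it rises 5 into a metal carriage (front face at scale's x = -30, 32 wide, 195 to 235 up); in front it ends in an upturned tip 19 ahead, 14 above the seat. Pass the loop over the tip, moving along the scale's +x.
- lock_lever (a joint): Lock lever angle in rad: 0 locked (handle points to the scale's -x), 1.571 fully free at its stop (handle points to the scale's +y); turns clockwise seen from above. It stays where it is left (needs about 1 N at the knob). Starts near 0.
- lever_knob (a point): Upright round black knob (sizes in mm) on the end of the flat lever, diameter 16, axis through this point; its top is 12 above this point, the lever bar's top 20 below. 75 from the pivot, 211 above the table.
- lever_pivot (a point): Point on the vertical hinge axis of the lock lever at the height of lever_knob; 115 mm to the +y side of the column, in the scale's frame.
- torch: The torch (see torch_mid): origin at the centre of its lens face, z up towards the tail loop, x square to the loop's plane.
- torch_mid (a point): Black torch standing on its lens, 148 mm tall, 0.17 to 0.28 kg. This point: on its axis, 74 above the lens face; z along it to the tail. Head diameter 48 from 0 to 28 up, neck 39 to 38 up, barrel 30 to 112 up (grasp it 85 to 105 up), then a wire loop lying in the torch's y-z plane, so it goes over a hook along the torch's x. A rubber button stands out on the +x side, 60 up.
- torch_loop (a point): Inner top of the torch's wire loop (wire 5 thick), 143 above the lens face. The opening below it is 31 high and 24 wide, arched at the top so that it centres on the hook.
- lotion_jar: White lotion jar, diameter 54, 85 tall; a bystander. Origin at the centre of its underside.
- hairbrush: Wooden hairbrush lying bristles up, 203 long, 55 wide, 28 high; bystander. Origin at the middle of its underside, head to +x.
- tweezer: Steel tweezer lying flat, 85 by 8 by 7; bystander. Origin under its middle.
- egg_cup: Plastic egg cup, diameter 50, 62 tall; bystander. Origin at the centre of its underside.
- mug: White mug, diameter 76, 90 tall; bystander. Origin at the centre of its underside.
- matchbox: Plain matchbox 53 by 36 by 14, lying flat; bystander. Origin at the centre of its underside.

How it is judged:
By the outcome, as a careful person would: the job done as asked, in the order asked, and still so for the second after the job is handed in, with the robot touching nothing.
It also fails if it takes over 64 s, if anything falls off the work surface, if the arm or the gripper's body presses on something with over 40 N, if the wrist force passes 120 N, or if a joint passes its speed limit or range.

## Working session

There is one attempt and no reset: what is moved stays moved. The work goes in short steps, Python scripts to look and compute and a shell command to move; the robot and the scene stay as the last step left them, time stands still between calls to the robot, and variables do not carry over. Pictures are saved under pics/ and viewed, at most 12 in all, crops included, and the job is handed in when it is done.

```bash
ls; mkdir -p pics
cat > h.py <<'E'
import numpy as np, cv2
from bench import *
from scipy.spatial.transform import Rotation as R
def ext(n,st=None):
    m=camera_model(n); K=np.array(m["K"]); d=np.array(m["dist"])
    if "rvec" in m:
        Rc=cv2.Rodrigues(np.array(m["rvec"],float))[0]; t=np.array(m["tvec"],float).ravel()
        return K,d,Rc.T,-Rc.T@t
    H=np.array(m["hand_eye"]); Rt=R.from_quat(st["ee_rot"]).as_matrix()
    return K,d,Rt@H[:3,:3],Rt@H[:3,3]+np.array(st["position"])
def ray(n,uv,st=None):
    K,d,Rw,c=ext(n,st); p=cv2.undistortPoints(np.array(uv,float).reshape(-1,1,2),K,d).reshape(-1,2)
    return c,(Rw@np.c_[p,np.ones(len(p))].T).T
def onz(n,uv,z,st=None):
    c,r=ray(n,uv,st); return c+r*((z-c[2])/r[:,2])[:,None]
def cloud(n,D,st=None):
    v,u=np.nonzero(D>0); c,r=ray(n,np.c_[u,v],st); return np.c_[u,v],c+r*D[v,u][:,None]
def proj(n,P,st=None):
    K,d,Rw,c=ext(n,st); q=(np.array(P,float).reshape(-1,3)-c)@Rw
    return cv2.projectPoints(q,np.zeros(3),np.zeros(3),K,d)[0].reshape(-1,2)
E
python3 - <<'E'
from h import *
s=read_state(); print(s)
for n in("side","top","wrist"):
    s=read_state();i,D=get_image(n);cv2.imwrite(f"pics/{n}0.png",i);np.savez(f"{n}0.npz",i=i,D=D,p=s["position"],q=s["ee_rot"])
    print(n,ext(n,s)[3],ext(n,s)[2][:,2])
E
```

```text
pics
{'clock': 0.0, 'joints': array([ 1.41859144e+00,  3.85602839e-01,  6.59351488e-03, -5.24030046e-04,
       -1.19398802e+00, -2.58582604e-01]), 'joint_vel': array([-1.09628919e-03,  1.51715629e-03,  2.90326492e-04,  5.10835925e-05,
       -8.23792622e-04, -8.98509920e-05]), 'joint_efforts': array([-1.70599462e-03, -3.92288268e+01,  1.88406676e+01,  4.18607891e+00,
       -4.58289942e-03, -3.75260100e-06]), 'position': array([249.33305971, 572.46305655, 230.17728575]), 'ee_rot': array([ 9.78960411e-01, -2.04047162e-01, -1.84675336e-04,  1.11189641e-03]), 'contact_force': array([-0.54952607,  0.23085629, -0.47666029]), 'wrist_torque': array([-0.04337688, -0.02088108,  0.00140477]), 'grasp_force': 0.0, 'gripper_width': 85.55177588925199}
side [370.72894957 508.03999384 839.80665441] [ 0.1717744  -0.59962807 -0.78162634]
top [ 432.38939481  -18.71323969 1365.10224983] [ 0.08783819  0.0207139  -0.99591937]
wrist [313.87336443 544.80041449 373.42288148] [-0.25946579  0.11154637 -0.95928875]
```

View pics/side0.png

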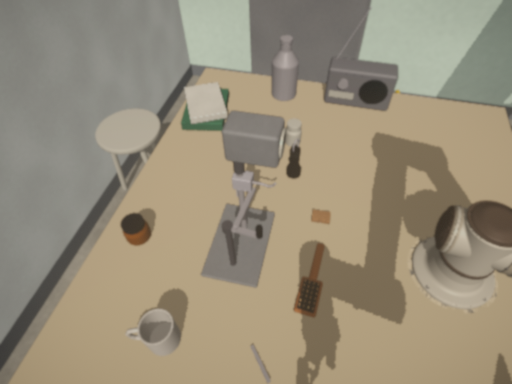

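View pics/top0.png

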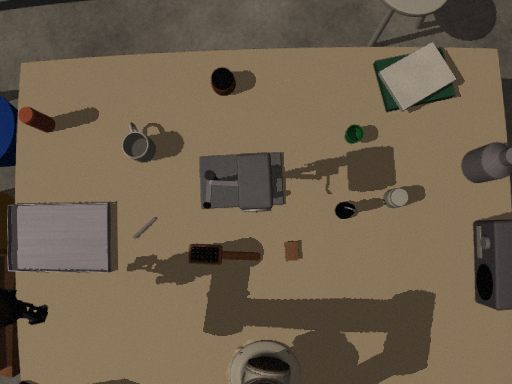

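The side view shows the scale at about (240,210), with its hook pointing right at (265,183) and the lever knob at (259,231). The torch is at (294,162), standing in front of the lotion jar. In the top view the scale is at (242,180), the knob at (207,205) and the torch at (345,210). Next I'll measure these.

Run:
```python
from h import *
L={n:np.load(f"{n}0.npz") for n in("side","top")}
def rect(P): 
    c,w,a=cv2.minAreaRect(P[:,:2].astype(np.float32)); return np.round(c,1),np.round(w,1),round(a,1)
C={}
for n in L:
    uv,P=cloud(n,L[n]["D"]); col=L[n]["i"][uv[:,1],uv[:,0]].astype(int); C[n]=(uv,P,col)
    print(n,"noise table z",np.percentile(P[:,2],[20,50,80]))
uv,P,col=C["top"]
for u,v in[(242,180),(254,182),(207,205),(210,178),(345,210),(397,198),(355,134),(222,80),(136,146)]:
    D=L["top"]["D"]; 
    if D[v,u]: c,r=ray("top",[[u,v]]); print((u,v),np.round(c+r[0]*D[v,u],1), L["top"]["i"][v,u])
m=(P[:,2]>380)&(P[:,2]<410)&(abs(uv[:,0]-254)<60)&(abs(uv[:,1]-182)<60); print("head",rect(P[m]),m.sum(),np.median(P[m],0))
m=(P[:,2]>5)&(P[:,2]<20)&(abs(uv[:,0]-242)<60)&(abs(uv[:,1]-182)<50); print("plate",rect(P[m]),m.sum(),np.median(P[m],0))
m=(P[:,2]>180)&(P[:,2]<240)&(abs(uv[:,0]-207)<30)&(abs(uv[:,1]-190)<30); print("lever",rect(P[m]),m.sum(),np.median(P[m],0))
m=(P[:,2]>60)&(P[:,2]<170)&(abs(uv[:,0]-345)<20)&(abs(uv[:,1]-210)<20); print("torch",rect(P[m]),m.sum(),np.median(P[m],0))
a=cv2.resize(L["top"]["i"][110:240,180:310],None,fx=3,fy=3,interpolation=2)
b=cv2.resize(L["top"]["i"][175:240,310:420],None,fx=3.5,fy=3.5,interpolation=2)
c=cv2.resize(L["side"]["i"][100:280,190:320],None,fx=3,fy=3,interpolation=2)
o=np.zeros((600,790,3),np.uint8); o[:390,:390]=a; o[:540,400:790]=c; o[392:392+208,:385]=b[:208]
cv2.imwrite("pics/crop.png",cv2.convertScaleAbs(o,alpha=1.7))
print(proj("top",[[0,0,0],[500,0,0],[500,200,0]]))
```

```text
side noise table z [-234.76066933    0.55652893    5.06640855]
top noise table z [-5.17383485 -0.83015635  2.78673392]
(242, 180) [520.4  31.  393.2] [71 73 76]
(254, 182) [515.4   6.6 396.4] [75 78 80]
(207, 205) [477.9 124.8 222.7] [15 13 14]
(210, 178) [545.2 119.9 195.1] [36 38 42]
(345, 210) [ 460.2 -222.1  113.6] [0 0 3]
(397, 198) [ 489.2 -371.6   79.2] [114 130 139]
(355, 134) [ 675.6 -272.7   31.8] [19 38 12]
(222, 80) [831.6  98.   69.2] [8 6 6]
(136, 146) [663.5 359.8   2.2] [62 68 75]
head (array([517.8,   6.2]), array([119.3,  70. ]), 1.7) 1913 [517.83444214   5.75304861 393.76922352]
plate (array([553.1,  52.7]), array([339.5, 277.1]), 88.2) 2262 [561.13718075  93.30253745  11.05646302]
lever (array([518.6,  95.5]), array([94.4, 79.3]), 0.1) 379 [531.84925054 120.42250286 192.83110282]
torch (array([ 462.6, -232.9]), array([30.9, 30.1]), 19.4) 143 [ 461.47597046 -229.98867774  110.54296658]
[[264.42641548 374.07162347]
 [260.32693435 199.11034056]
 [190.58221317 200.75040554]]
```

View pics/crop.png

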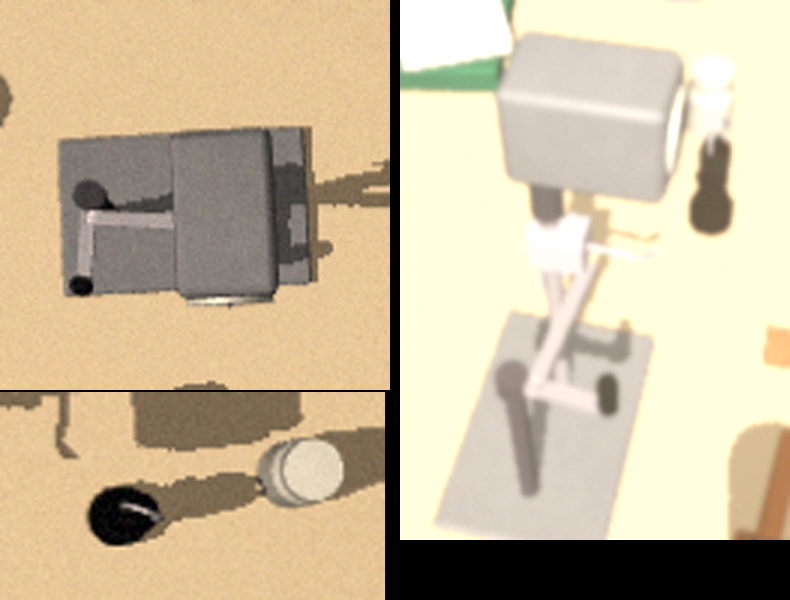

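The crop shows the lever pointing forward, with its knob at about (207,205) in the top picture. The torch loop is a thin bright bar running from about (344,207) to (356,212). Next I'll pin down the scale pose from the plate, head and knob.

Run:
```python
from h import *
t=np.load("top0.npz");i=t["i"];D=t["D"];uv,P=cloud("top",D)
hsv=cv2.cvtColor(i,cv2.COLOR_BGR2HSV)
m=((hsv[...,1]<70)).astype(np.uint8); m[:, :190]=0;m[:,300:]=0;m[:140]=0;m[220:]=0
n,l,s,c=cv2.connectedComponentsWithStats(m); k=1+np.argmax(s[1:,4]); print(s[k])
cs=max(cv2.findContours((l==k).astype(np.uint8),0,1)[0],key=cv2.contourArea)[:,0]
# left edge (y=+165 side) points, on z=12 plane
W=onz("top",cs,12)
e=W[(cs[:,0]<206)&(cs[:,1]>160)&(cs[:,1]<205)]; f=np.polyfit(e[:,0],e[:,1],1); print("left edge dy/dx",f, "at x=555",np.polyval(f,555))
e=W[(cs[:,0]>280)&(cs[:,1]>157)&(cs[:,1]<200)]; f=np.polyfit(e[:,0],e[:,1],1); print("right edge",f,np.polyval(f,555))
e=W[(cs[:,1]<165)&(cs[:,0]>205)&(cs[:,0]<235)]; f=np.polyfit(e[:,1],e[:,0],1); print("far edge dx/dy",f,np.polyval(f,100), len(e))
e=W[(cs[:,1]>195)&(cs[:,0]>214)&(cs[:,0]<235)]; f=np.polyfit(e[:,1],e[:,0],1); print("near edge",f,np.polyval(f,100),len(e))
# knob from top: dark blob
for n,box in(("top",(200,198,214,213)),("side",(252,222,266,240))):
    I=np.load(n+"0.npz")["i"]; x0,y0,x1,y1=box; g=I[y0:y1,x0:x1].max(2)<30
    v,u=np.nonzero(g); q=[u.mean()+x0,v.mean()+y0]; print(n,q,len(u)); 
    for z in (205,223): print(z,np.round(onz(n,[q],z),1))
m=(P[:,2]>212)&(P[:,2]<235)&(abs(uv[:,0]-207)<12)&(abs(uv[:,1]-205)<12);print("knob depth",P[m].mean(0),m.sum())
m=(P[:,2]>380)&(P[:,2]<410)&(abs(uv[:,0]-254)<60)&(abs(uv[:,1]-182)<60);H=P[m]
print(cv2.boxPoints(cv2.minAreaRect(H[:,:2].astype(np.float32))).round(1))
```

```text
[ 199  152   85   60 4458]
left edge dy/dx [5.01941829e-02 1.41699236e+02] at x=555 169.55700776050264
right edge [ 1.94972145e-02 -7.24975154e+01] -61.67656137140921
far edge dx/dy [-3.04184132e-02  6.29852884e+02] 626.8110427961665 29
near edge [-3.34208613e-02  4.83617154e+02] 480.2750677408954 20
top [np.float64(206.71428571428572), np.float64(204.77142857142857)] 35
205 [[479.2 127.7 205. ]]
223 [[478.5 125.5 223. ]]
side [np.float64(nan), np.float64(nan)] 0
205 [[nan nan nan]]
223 [[nan nan nan]]
knob depth [479.16702313 127.76340002 220.93705187] 36
[[457.2  39.4]
 [459.3 -30.5]
 [578.5 -27. ]
 [576.4  42.9]]<stdin>:16: RuntimeWarning: Mean of empty slice.
  ret = ret.dtype.type(ret / rcount)
```

```bash
cat >> h.py <<'E'
def go(p,Rt,st=None):
    "shift and turn in tool axes to reach TCP p (mm), orientation matrix Rt"
    s=st or read_state(); R0=R.from_quat(s["ee_rot"]).as_matrix()
    print("shift m",np.round(R0.T@(np.array(p)-s["position"])/1000,4),"turn",np.round(R.from_matrix(R0.T@Rt).as_rotvec(),3))
def down(yaw): c,s=np.cos(yaw),np.sin(yaw); return np.array([[c,s,0],[s,-c,0],[0,0,-1.]])
E
python3 -c "
from h import *
go([479,126.5,300],down(.03))"
python3 -m handwheel '[[0.39,0.317,-0.07,0,0,-0.44,-0.3],[0.39,0.317,-0.07,0,0,-0.44,-0.3],[0.39,0.317,-0.07,0,0,-0.44,-0.3],[0.39,0.317,-0.07,0,0,-0.44,-0.3],[0.39,0.317,-0.07,0,0,-0.44,-0.3],[0.39,0.317,-0.07,0,0,-0.44,-0.3],[0.39,0.317,-0.07,0,0,-0.44,-0.3],[0.39,0.317,-0.07,0,0,-0.44,-0.3],[0.39,0.317,-0.07,0,0,-0.44,-0.3],[0.39,0.317,-0.07,0,0,-0.44,-0.3]]'
python3 - <<'E'
from h import *
s=read_state();i,D=get_image("wrist");np.savez("wrist1.npz",i=i,D=D,p=s["position"],q=s["ee_rot"])
print(s["gripper_width"],s["joints"],proj("wrist",[[478.8,126.5,223],[552.8,121.4,191],[488.5,4.2,213],[461,-230,148]],s))
cv2.imwrite("pics/w1.png",i); go([479,126.5,200],down(.03))
E
```

```text
shift m [ 0.3887  0.3174 -0.069 ] turn [ 0.002  0.    -0.441]
clock: 1.4
position: [480.4, 126.2, 301.0]
ee_rot: [1.0, 0.014, -0.0, -0.0]
contact_force: [-1.0, 0.3, -0.7]
gripper_width: 29.6
grasp_force: 0.0
29.625142937327432 [ 5.84133481e-01  1.18920975e-01 -1.76457120e-01 -4.36025136e-04
 -1.27602028e+00  1.01443852e+00] [[262.56492236 200.82716432]
 [271.89029564  95.69746329]
 [422.64169096 188.74656837]
 [594.85755149 202.80332361]]
shift m [-0.0011  0.0004  0.1009] turn [ 0.     0.001 -0.001]
```

View pics/w1.png

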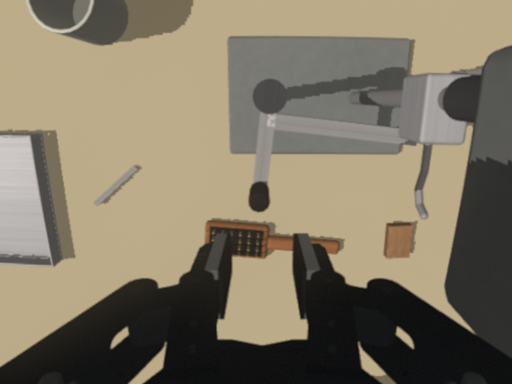

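The wrist view shows the knob top at about (259,190), the pivot cap at (269,96), and the hook wire from (427,145) to its tip at (423,214). All three agree with the projections.

Run:
```python
from h import *
w=np.load("wrist1.npz");s=dict(position=w["p"],ee_rot=w["q"]);i=w["i"];D=w["D"]
uv,P=cloud("wrist",D,s)
m=(P[:,2]>214)&(P[:,2]<232)&(abs(uv[:,0]-260)<18)&(abs(uv[:,1]-193)<22);print("knob top",P[m].mean(0),m.sum(),np.ptp(P[m],0))
m=(P[:,2]>185)&(abs(uv[:,0]-269)<20)&(abs(uv[:,1]-96)<20);print("pivot",P[m].mean(0),m.sum(),np.ptp(P[m],0))
m=(P[:,2]>200)&(P[:,2]<245)&(uv[:,0]>414)&(uv[:,0]<434)&(uv[:,1]>150)&(uv[:,1]<222)
for v in range(145,222,8):
    k=m&(uv[:,1]>=v)&(uv[:,1]<v+8)
    if k.sum(): print(v,P[k].mean(0).round(1),k.sum())
print(onz("wrist",[[259,189],[269,96],[421,212],[427,170]],223,s).round(1))
```

```text
knob top [479.11116211 129.6061949  222.32619828] 398 [15.37448729 15.84943372 11.28115831]
pivot [551.63665203 123.41781042 195.4330744 ] 1037 [26.59523913 28.01820687 11.51104018]
145 [517.8   8.4 217.4] 20
153 [514.1   8.4 217.5] 74
161 [508.3   8.2 217.7] 69
169 [502.    8.  217.1] 68
177 [495.4   8.  214.8] 66
185 [488.7   7.6 213.3] 65
193 [482.8   7.5 214.9] 63
201 [477.4   7.5 218. ] 66
209 [473.3   7.4 224.5] 68
217 [469.9   6.7 226.5] 15
[[487.7 129.3 223. ]
 [552.3 124.3 223. ]
 [473.2   7.7 223. ]
 [505.3   8.7 223. ]]
```

```bash
python3 -m handwheel '[[0,-0.003,0.05,0,0,0,-0.3],[0,-0.003,0.1,0,0,0,-0.3],[0,-0.003,0.101,0,0,0,-0.3],[0,-0.003,0.101,0,0,0,-0.3]]'
python3 -m handwheel '[[0.001,-0.006,0,0,0,0.19,-0.3],[0.0045,-0.019,0,0,0,0.37,-0.3],[0.0105,-0.031,0,0,0,0.55,-0.3],[0.0185,-0.041,0,0,0,0.73,-0.3],[0.028,-0.05,0,0,0,0.91,-0.3],[0.0395,-0.0575,0,0,0,1.09,-0.3],[0.0515,-0.0625,0,0,0,1.27,-0.3],[0.0645,-0.0655,0,0,0,1.45,-0.3],[0.0735,-0.066,0,0,0,1.57,-0.3],[0.0735,-0.066,0,0,0,1.57,-0.3]]'
python3 -c "
from h import *
s=read_state();print(s['position'],s['joints'],s['contact_force'])"
```

```text
clock: 1.95
position: [481.4, 131.0, 202.0]
ee_rot: [1.0, 0.016, 0.001, -0.0]
contact_force: [-0.3, 0.7, -0.7]
gripper_width: 30.2
grasp_force: 0.0
clock: 3.2
position: [553.3, 198.8, 202.6]
ee_rot: [0.718, -0.696, 0.001, -0.002]
contact_force: [-0.1, 0.5, -0.2]
gripper_width: 30.4
grasp_force: 0.0
[553.31937399 198.7539021  202.64414888] [ 6.20403685e-01  3.41446723e-01 -1.32836686e-01  6.24140342e-04
 -1.09211693e+00 -5.88792019e-01] [-0.05360446  0.45405375 -0.15404176]
```

```bash
python3 -m handwheel '[[0,-0.003,0,0,0,0,-0.3],[0,-0.005,0,0,0,0,-0.3],[0,-0.005,0,0,0,0,-0.3]]'|grep -E "pos|force"; python3 -m handwheel '[[0,-0.002,0,0,0,0,-0.3],[0,-0.003,0,0,0,0,-0.3],[0,-0.003,0,0,0,0,-0.3]]'|grep -E "pos|force"
```

```text
position: [557.1, 198.0, 200.6]
contact_force: [0.2, -0.8, 0.4]
grasp_force: 0.0
position: [559.0, 198.0, 200.2]
contact_force: [-5.9, 0.7, 2.6]
grasp_force: 2.5
```

```bash
python3 -m handwheel '[[0,-0.0015,0,0,0,0,-0.3],[0,-0.0015,0,0,0,0,-0.3]]'|grep -E "pos|force"; python3 -m handwheel '[[0,0.005,0,0,0,0,-0.3],[0,0.006,0,0,0,0,-0.3],[0,0.006,-0.05,0,0,0,-0.3],[0,0.006,-0.1,0,0,0,-0.3],[0,0.006,-0.12,0,0,0,-0.3],[0,0.006,-0.12,0,0,0,-0.3]]'|grep -E "pos|force"
python3 - <<'E'
from h import *
s=read_state();i,D=get_image("wrist");uv,P=cloud("wrist",D,s)
cv2.imwrite("pics/w2.png",i)
k=proj("wrist",[[549.6,198.4,223]],s)[0];print(k)
m=(P[:,2]>214)&(P[:,2]<232)&(np.hypot(*(uv-k).T)<40);print("knob top",P[m].mean(0),m.sum(),np.ptp(P[m],0))
k=proj("wrist",[[552,123.4,195]],s)[0];print(k)
m=(P[:,2]>185)&(P[:,2]<205)&(np.hypot(*(uv-k).T)<20);print("pivot",P[m].mean(0),m.sum(),np.ptp(P[m],0))
E
```

```text
position: [559.2, 197.9, 200.1]
contact_force: [-8.6, 2.2, 4.7]
grasp_force: 4.3
position: [556.5, 198.1, 322.1]
contact_force: [-0.1, 0.7, -0.5]
grasp_force: 0.0
[269.34333989 191.61103802]
knob top [550.68946256 196.82591106 222.49764538] 336 [15.19107002 15.42209102 11.17563292]
[269.10266074  93.28397904]
pivot [552.40787114 124.3494114  195.43472202] 913 [25.4225006  28.68250701  5.61978929]
```

View pics/w2.png

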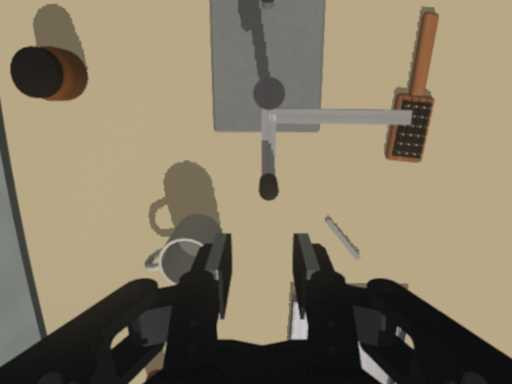

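The picture shows the lever knob at (269,187) directly below the pivot cap at (269,93), so the handle points to the scale's +y. The stop reacted with about 9 N, so the lever is home. Next is a look at the torch.

```bash
python3 -c "
from h import *
go([375,130,390],down(-1.57)); go([400,-130,360],down(-1.57))"
```

```text
shift m [ 0.0624  0.1825 -0.0701] turn [-0.001  0.001  0.029]
shift m [ 0.323   0.1652 -0.0402] turn [-0.001  0.001  0.029]
```

```bash
python3 -m handwheel '[[0.062,0.183,-0.07,0,0,0.03,0.5],[0.062,0.183,-0.07,0,0,0.03,0.5],[0.062,0.183,-0.07,0,0,0.03,0.5],[0.062,0.183,-0.07,0,0,0.03,0.5],[0.32,0.18,-0.04,0,0,0.03,0.5],[0.32,0.18,-0.04,0,0,0.03,0.5],[0.32,0.18,-0.04,0,0,0.03,0.5],[0.32,0.18,-0.04,0,0,0.03,0.5],[0.32,0.165,-0.04,0,0,0.03,0.5],[0.32,0.165,-0.04,0,0,0.03,0.5]]'|grep -E "pos|force|clock"
python3 - <<'E'
from h import *
s=read_state();i,D=get_image("wrist");np.savez("wrist3.npz",i=i,D=D,p=s["position"],q=s["ee_rot"]);uv,P=cloud("wrist",D,s)
print(s["joints"])
k=proj("wrist",[[461,-230,112],[461,-230,148]],s);print(k)
u,v=k[1].astype(int); x0,y0=max(u-80,0),max(v-80,0)
cv2.imwrite("pics/w3.png",cv2.convertScaleAbs(cv2.resize(i[y0:y0+160,x0:x0+160],None,fx=3.5,fy=3.5,interpolation=2),alpha=1.6))
print(x0,y0)
m=(P[:,2]>60)&(P[:,2]<170)&(np.hypot(P[:,0]-461,P[:,1]+230)<45)
for a in range(40,165,8):
    q=P[m&(P[:,2]>=a)&(P[:,2]<a+8)]
    if len(q): print(a,len(q),q.mean(0).round(1),q.min(0).round(0),q.max(0).round(0))
E
```

```text
clock: 6.25
position: [400.9, -127.5, 358.3]
contact_force: [-0.5, 0.9, 0.8]
grasp_force: 0.0
[ 8.14041665e-02 -4.55763865e-02 -2.09546909e-01 -4.07242674e-04
 -1.41092839e+00 -8.37777060e-02]
[[207.57035621  70.31796946]
 [202.05696174  67.49340163]]
122 0
56 5 [ 450.1 -229.4   62.5] [ 447. -242.   60.] [ 456. -219.   64.]
64 15 [ 449.7 -226.5   68.5] [ 446. -238.   65.] [ 456. -219.   71.]
72 14 [ 450.3 -225.4   75.6] [ 446. -237.   72.] [ 458. -219.   79.]
80 5 [ 448.5 -228.    87.2] [ 446. -235.   86.] [ 457. -218.   88.]
88 20 [ 450.7 -225.3   91.7] [ 446. -240.   88.] [ 464. -218.   96.]
96 25 [ 450.5 -226.    99.9] [ 446. -240.   96.] [ 462. -218.  104.]
104 178 [ 457.8 -231.3  110.6] [ 446. -247.  106.] [ 476. -218.  112.]
112 266 [ 459.7 -232.4  113.1] [ 446. -246.  112.] [ 475. -219.  120.]
120 12 [ 460.4 -230.   123.8] [ 454. -245.  120.] [ 467. -217.  127.]
128 30 [ 459.9 -234.5  132.5] [ 454. -249.  129.] [ 469. -217.  135.]
136 58 [ 460.7 -232.9  141.2] [ 455. -245.  136.] [ 467. -220.  144.]
144 73 [ 461.1 -232.5  146.3] [ 457. -241.  144.] [ 465. -225.  149.]
```

View pics/w3.png

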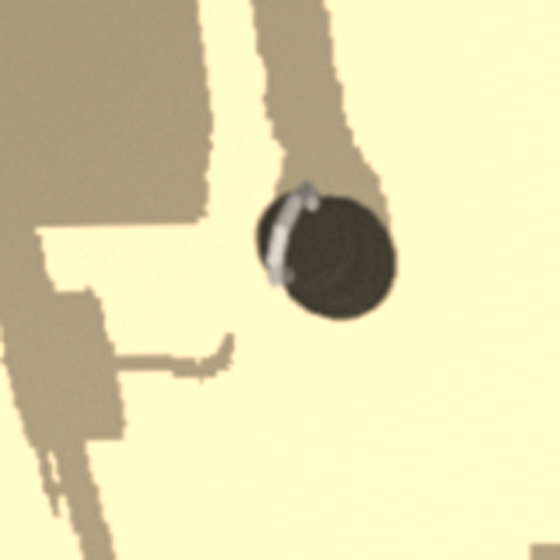

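The picture shows the torch from above at about (330,255) in the crop, with the bright loop running from (308,190) to (280,278). I'll fit the loop plane.

Run:
```python
from h import *
w=np.load("wrist3.npz");s=dict(position=w["p"],ee_rot=w["q"]);uv,P=cloud("wrist",w["D"],s)
near=np.hypot(P[:,0]-461,P[:,1]+230)<35
for z0 in(120,128,134,140):
    q=P[near&(P[:,2]>z0)&(P[:,2]<152)];c=q.mean(0);U,S,V=np.linalg.svd(q[:,:2]-c[:2]);print(z0,len(q),c.round(1),V[0],np.degrees(np.arctan2(V[0][1],V[0][0])),S/np.sqrt(len(q)))
q=P[near&(P[:,2]>106)&(P[:,2]<117)];print("barrel top",cv2.minEnclosingCircle(q[:,:2].astype(np.float32)))
```

```text
120 173 [ 460.7 -232.8  140.6] [0.3763993  0.92645754] 67.88917539006138 [9.61692383 1.46086246]
128 161 [ 460.7 -233.   141.9] [0.37787933 0.92585485] 67.79761461065287 [9.29242282 1.4588925 ]
134 139 [ 460.9 -232.7  143.5] [0.36778124 0.92991234] 68.42115432568603 [8.05761295 1.45761602]
140 114 [ 461.1 -232.5  144.9] [0.36654144 0.93040173] 68.49752380898268 [6.65723408 1.45681236]
barrel top ((461.4118957519531, -232.75559997558594), 15.683197021484375)
```

```bash
cat >> h.py <<'E'
def lean(h,t):
    z=np.array([np.sin(t)*np.cos(h),np.sin(t)*np.sin(h),-np.cos(t)]);x=np.array([-np.cos(t)*np.cos(h),-np.cos(t)*np.sin(h),-np.sin(t)])
    return np.c_[x,np.cross(z,x),z]
E
python3 -c "
from h import *
A=lean(-.384,.7);go(np.array([461.1,-232.7,93])-110*A[:,2],A);print(np.array([461.1,-232.7,93])-110*A[:,2])"
```

```text
shift m [0.0794 0.0046 0.1817] turn [ 0.682 -0.462  1.862]
[ 395.39682553 -206.15208765  177.1326406 ]
```

```bash
python3 -m handwheel '[[0.02,0,0,0.682,-0.462,1.862,0.4],[0.02,0,0,0.682,-0.462,1.862,0.4],[0.02,0,0,0.682,-0.462,1.862,0.4],[0.02,0,0,0.682,-0.462,1.862,0.4],[0.02,0,0,0.682,-0.462,1.862,0.4],[0.04,0,0.05,0.682,-0.462,1.862,0.4],[0.05,0,0.1,0.682,-0.462,1.862,0.4],[0.06,0,0.14,0.682,-0.462,1.862,0.4],[0.08,0,0.181,0.682,-0.462,1.862,0.4],[0.08,0,0.181,0.682,-0.462,1.862,0.4]]'|grep -E "pos|force|clock"
python3 -m handwheel '[[0,0,0,0,0,0,0.4],[0,0,0,0,0,0,0.4]]'|grep -E "pos|force|clock|width"
python3 - <<'E'
from h import *
s=read_state();print(s["joints"]);A=lean(-.384,.7);go(np.array([461.1,-232.7,93])-110*A[:,2],A);go(np.array([461.1,-232.7,93])+19*A[:,2],A)
E
```

```text
clock: 7.55
position: [390.2, -221.5, 200.4]
contact_force: [1.0, -0.3, 0.3]
grasp_force: 0.0
clock: 7.8
position: [394.6, -221.9, 206.8]
contact_force: [0.4, -0.0, 0.9]
gripper_width: 59.5
grasp_force: 0.0
[-0.13512188 -0.13816776 -0.93668897  0.28382268 -0.16046901 -1.87980203]
shift m [0.0188 0.0162 0.0227] turn [ 0.107 -0.078  0.17 ]
shift m [0.0099 0.0017 0.1506] turn [ 0.107 -0.078  0.17 ]
```

The lean runs into joint 5's limit of -0.16 this close to the base. I'll build a small kinematic model from the readings so I can check reachable leans before moving on.

```bash
cat >> h.py <<'E'
def rot(ax,a): return R.from_euler(ax,a).as_matrix()
PAR=np.array([566,421,160,0.,138.5])  # a,d,off,L,L-H
def fk(q,P=None,s4=1):
    a,d,o,L,k=PAR if P is None else P
    Rw=rot('z',q[0])@rot('y',q[1]-q[2])@rot('x',s4*q[3])
    w=rot('z',q[0])@(np.array([a*np.sin(q[1]),0,L-k+a*np.cos(q[1])])+rot('y',q[1]-q[2])@[d,0,0])
    Rt=Rw@rot('y',-q[4]); return w+Rw@[0,-o,0]+Rt@[L,0,0],Rt   # Rt[:,0]=tool z
E
python3 - <<'E'
from h import *
from scipy.optimize import minimize_scalar
s=read_state();z=R.from_quat(s["ee_rot"]).as_matrix()[:,2];print(z,s["position"])
for s4 in(1,-1):
    f=lambda L:np.sum((fk(s["joints"],[566,421,160,L,138.5],s4)[0]-s["position"])**2)
    r=minimize_scalar(f,bounds=(50,600),method="bounded");print(s4,r.x,r.fun,fk(s["joints"],[566,421,160,r.x,138.5],s4)[1][:,0])
    M=fk(s["joints"],PAR,s4)[1]; print((M.T@R.from_quat(s["ee_rot"]).as_matrix()).round(3),s["joints"][5],np.sin(s["joints"][5]),np.cos(s["joints"][5]))
E
```

```text
[ 0.56762167 -0.12232304 -0.81415153] [ 394.61919427 -221.9090479   206.82163948]
1 426.64717231213655 2597.6667542437544 [ 0.57967646 -0.03365247 -0.81415153]
[[ 0.003  0.089  0.996]
 [-0.249  0.965 -0.086]
 [-0.968 -0.248  0.025]] -1.879802034039642 -0.952636416680824 -0.3041115874371107
-1 298.5689716022998 0.29554667326735445 [ 0.56762167 -0.12232304 -0.81415153]
[[ 0.     0.     1.   ]
 [ 0.304  0.953 -0.   ]
 [-0.953  0.304 -0.   ]] -1.879802034039642 -0.952636416680824 -0.3041115874371107
```

```bash
cat >> h.py <<'E'
PAR=np.array([566,421,160,298.6,138.5])
LO=np.array([-3.14,-1.21,-1.07,-3.16,-2.99,-3.1]);HI=np.array([3.14,2.06,1.41,2.05,-.16,3.1])
def fkt(q):
    p,M=fk(q,PAR,-1);c,s=np.cos(q[5]),np.sin(q[5]); return p,M@np.array([[0,0,1],[-c,-s,0],[s,-c,0]])
def ik(p,Rt,seeds=30,q0=None):
    from scipy.optimize import least_squares
    rng=np.random.default_rng(0);out=[]
    def f(q): P,M=fkt(q);return np.r_[(P-p)/100,(M-Rt).ravel()]
    S=([q0] if q0 is not None else [])+[rng.uniform(np.maximum(LO,-1.5),np.minimum(HI,1.5)) if k%2 else rng.uniform(LO,HI) for k in range(seeds)]
    for s in S:
        r=least_squares(f,np.clip(s,LO+.01,HI-.01),bounds=(LO,HI))
        if r.cost<1e-5 and not any(np.abs(r.x-o).max()<.05 for o in out): out.append(r.x)
    return out
E
python3 - <<'E'
from h import *
q=read_state()["joints"];print([ (fkt(q)[0]-read_state()["position"]).round(2), np.abs(fkt(q)[1]-R.from_quat(read_state()["ee_rot"]).as_matrix()).max()])
flip=np.diag([-1,-1,1.])
for name,g,h in(("pre",None,-.384),("torch",[461.1,-232.7,93],-.384),("lift",[461,-232,150],-.384),("hookpre",[440,6,185],.03),("hook",[488.5,7.5,170],.03)):
    for t in(.5,.6,.7):
        A=lean(h,t);p=(np.array(g)+19*A[:,2]) if g else np.array([461.1,-232.7,93])-70*A[:,2]
        for F in(0,1):
            for s in ik(p,A@flip if F else A): print(name,t,"camUp" if F else "camDn",s.round(2),"margin",np.minimum(s-LO,HI-s).min().round(2))
E
```

```text
[array([-0.18, -0.21,  0.47]), np.float64(2.220446049250313e-16)]
```

Run:
```python
from h import *
from scipy.optimize import least_squares
rng=np.random.default_rng(0);flip=np.diag([-1,-1,1.])
for name,g,h in(("torch",[461.1,-232.7,93],-.384),("hookpre",[440,6,185],.03),("hook",[488.5,7.5,170],.03)):
  for t in(0.2,.3,.4,.5,.6,.7):
    for F in (0,1):
        A=lean(h,t);p=np.array(g)+19*A[:,2];A=A@flip if F else A
        f=lambda q:np.r_[(fkt(q)[0]-p)/100,(fkt(q)[1]-A).ravel()]
        L=LO.copy();H=HI.copy()
        c=[least_squares(f,rng.uniform(np.maximum(LO,-1.5),np.minimum(HI,1.5)),bounds=(L,H),x_scale=1.) for _ in range(25)]
        b=min(c,key=lambda r:r.cost); print(name,t,F,"%.1e"%b.cost,b.x.round(2))
```

```text
torch 0.2 0 7.2e-31 [-0.13  0.31 -0.64  0.12 -0.43 -1.94]
torch 0.2 1 2.3e-31 [-0.13  0.31 -0.64  0.12 -0.43  1.21]
torch 0.3 0 7.4e-31 [-0.13  0.28 -0.79  0.35 -0.22 -2.15]
torch 0.3 1 1.6e-30 [-0.13  0.28 -0.79  0.35 -0.22  0.99]
torch 0.4 0 4.2e-03 [-0.14  0.27 -0.79  0.28 -0.16 -2.07]
torch 0.4 1 4.2e-03 [-0.14  0.27 -0.79  0.28 -0.16  1.07]
torch 0.5 0 1.7e-02 [-0.17  0.27 -0.69 -0.12 -0.16 -1.64]
torch 0.5 1 1.7e-02 [-0.17  0.27 -0.69 -0.12 -0.16  1.51]
torch 0.6 0 2.3e-02 [-0.34  0.27 -0.56 -0.84 -0.16 -0.78]
torch 0.6 1 2.3e-02 [-0.34  0.27 -0.56 -0.84 -0.16  2.36]
torch 0.7 0 6.6e-03 [-0.59  0.27 -0.56 -1.68 -0.16  0.26]
torch 0.7 1 6.6e-03 [-0.59  0.27 -0.56 -1.68 -0.16 -2.88]
hookpre 0.2 0 1.4e-31 [ 0.44  0.04 -0.69  0.13 -0.66 -2.07]
hookpre 0.2 1 3.5e-31 [ 0.44  0.04 -0.69  0.13 -0.66  1.07]
hookpre 0.3 0 3.5e-31 [ 0.46 -0.   -0.8   0.25 -0.51 -2.2 ]
hookpre 0.3 1 1.5e-31 [ 0.46 -0.   -0.8   0.25 -0.51  0.94]
hookpre 0.4 0 4.9e-31 [ 0.45 -0.04 -0.94  0.5  -0.34 -2.43]
hookpre 0.4 1 8.4e-31 [ 0.45 -0.04 -0.94  0.5  -0.34  0.71]
hookpre 0.5 0 7.3e-04 [ 0.32 -0.06 -1.07  0.
[... 299 characters left out ...]
.94 -0.16  0.39]
hook 0.2 0 1.3e-31 [ 0.39  0.15 -0.61  0.12 -0.63 -2.02]
hook 0.2 1 4.1e-31 [ 0.39  0.15 -0.61  0.12 -0.63  1.12]
hook 0.3 0 2.4e-31 [ 0.41  0.11 -0.72  0.24 -0.47 -2.15]
hook 0.3 1 2.5e-30 [ 0.41  0.11 -0.72  0.24 -0.47  1.  ]
hook 0.4 0 4.8e-31 [ 0.39  0.08 -0.87  0.52 -0.28 -2.4 ]
hook 0.4 1 2.5e-31 [ 0.39  0.08 -0.87  0.52 -0.28  0.74]
hook 0.5 0 3.0e-03 [ 0.31  0.06 -0.96  0.8  -0.16 -2.62]
hook 0.5 1 3.0e-03 [ 0.31  0.06 -0.96  0.8  -0.16  0.52]
hook 0.6 0 2.2e-02 [ 0.33  0.06 -0.93  0.65 -0.16 -2.48]
hook 0.6 1 2.2e-02 [ 0.33  0.06 -0.93  0.65 -0.16  0.66]
hook 0.7 0 4.5e-02 [ 0.13  0.07 -0.61 -0.91 -0.16 -0.74]
hook 0.7 1 4.5e-02 [-0.26  0.08 -0.72 -2.28 -0.16 -2.23]
```

```bash
cat > scan.py <<'E'
from h import *
from scipy.optimize import least_squares
psi=.031;O=np.array([556.5,9.5,0]);Sx=np.array([np.cos(psi),np.sin(psi),0])
Rs=rot('z',psi)
def links(q,p,A):
    out=[]
    g=p-19*A[:,2]
    for s in np.linspace(54+30,300,8): out.append((g-s*A[:,2],45))      # gripper body, flange
    _,M=fk(q,PAR,-1);w=rot('z',q[0])@(np.array([566*np.sin(q[1]),0,160.1+566*np.cos(q[1])])+rot('y',q[1]-q[2])@[421,0,0])
    t5=p-298.6*A[:,2]
    for s in np.linspace(0,1,4): out.append((w+s*(t5-w),55))
    e=rot('z',q[0])@np.array([566*np.sin(q[1]),0,160.1+566*np.cos(q[1])])
    for s in np.linspace(.2,1,5): out.append((e+s*(w-e),60))
    return out
def head_clear(q,p,A):
    c=1e9
    for x,r in links(q,p,A):
        y=Rs.T@(x-O); d=np.maximum(np.maximum([-95,-35,310]-y,y-[20,35,395]),0);c=min(c,np.linalg.norm(d)-r)
    return c
def solve(p,A,seeds,rng):
    f=lambda q:np.r_[(fkt(q)[0]-p)/100,(fkt(q)[1]-A).ravel()]
    L=LO+.04;H=HI-.04;best=[]
    for s in seeds:
        r=least_squares(f,np.clip(s,L+.01,H-.01),bounds=(L,H),max_nfev=60)
        if r.cost<1e-6 and not any(abs(r.x-b).max()<.05 for b in best): best.append(r.x)
    return best
def seat(dx,top): return O+Sx*(-68+dx)+np.array([0,0,top])
T=np.array([461.1,-232.7,0]);G=93
E
cat > s1.py <<'E'
from scan import *
rng=np.random.default_rng(1);flip=np.diag([-1,-1,1.]);
seeds=[np.r_[rng.uniform(-1,1),rng.uniform(-.3,.6),rng.uniform(-1,0),j4,j5,rng.uniform(-2.5,2.5)] for j4 in(-2.8,-1.5,-.7,.7,1.5) for j5 in(-.4,-1.2) for _ in range(2)]
for dl in np.radians([-60,-30,0,30,45,60,75,90]):
  for t in(.6,.7,.8,.95):
    A=lean(psi+dl,t);p=seat(0,232-143+G)+19*A[:,2]
    for F in(0,1):
      AF=A@flip if F else A
      for q in solve(p,AF,seeds,rng):
        c=head_clear(q,p,AF)
        if c<8: continue
        for alt in(0,np.pi):
          B=lean(-.384+dl+alt,t);B=B@flip if F else B
          for qt in solve(T+[0,0,G]+19*B[:,2],B,[q],rng): print(np.degrees(dl).round(),t,F,alt>0,"clear",round(c),"hook",q.round(2),"torch",qt.round(2))
E
timeout 500 python3 s1.py
```

```text
30.0 0.7 0 False clear 10 hook [ 0.09  0.07 -0.53 -0.76 -0.44 -0.49] torch [-0.55  0.3  -0.46 -1.1  -0.48  0.04]
30.0 0.7 0 True clear 10 hook [ 0.09  0.07 -0.53 -0.76 -0.44 -0.49] torch [-0.08  0.67 -0.16  0.14 -1.43  1.72]
30.0 0.8 0 False clear 21 hook [-0.04  0.08 -0.5  -1.02 -0.5  -0.17] torch [-0.67  0.33 -0.46 -1.31 -0.57  0.33]
30.0 0.8 0 True clear 21 hook [-0.04  0.08 -0.5  -1.02 -0.5  -0.17] torch [-0.07  0.72 -0.12  0.15 -1.52  1.71]
30.0 0.95 0 False clear 37 hook [-0.25  0.12 -0.52 -1.35 -0.65  0.28] torch [-0.84  0.39 -0.5  -1.56 -0.74  0.69]
30.0 0.95 0 True clear 37 hook [-0.25  0.12 -0.52 -1.35 -0.65  0.28] torch [-0.06  0.79 -0.07  0.16 -1.65  1.7 ]
30.0 0.95 1 False clear 37 hook [-0.25  0.12 -0.52 -1.35 -0.65 -2.86] torch [-0.84  0.39 -0.5  -1.56 -0.74 -2.45]
30.0 0.95 1 True clear 37 hook [-0.25  0.12 -0.52 -1.35 -0.65 -2.86] torch [-0.06  0.79 -0.07  0.16 -1.65 -1.44]
45.0 0.8 0 False clear 17 hook [-0.15  0.16 -0.42 -1.02 -0.77  0.08] torch [-0.69  0.38 -0.39 -1.17 -0.77  0.4 ]
45.0 0.8 0 True clear 17 hook [-0.15  0.16 -0.42 -1.02 -0.77  0.08] torch [-0.    0
[... 3615 characters left out ...]
74  0.87 -0.98  1.9 ]
90.0 0.8 1 False clear 22 hook [-0.16  0.38 -0.14 -0.81 -1.34 -2.64] torch [-0.63  0.56 -0.11 -0.81 -1.27 -2.49]
90.0 0.8 1 True clear 22 hook [-0.16  0.38 -0.14 -0.81 -1.34 -2.64] torch [ 0.11  0.52 -0.74  0.87 -0.98 -1.24]
90.0 0.95 0 False clear 40 hook [-0.24  0.44 -0.11 -0.91 -1.45  0.59] torch [-0.7   0.62 -0.07 -0.9  -1.39  0.73]
90.0 0.95 0 True clear 40 hook [-0.24  0.44 -0.11 -0.91 -1.45  0.59] torch [ 0.14  0.58 -0.74  0.92 -1.09  1.81]
90.0 0.95 1 False clear 40 hook [-0.24  0.44 -0.11 -0.91 -1.45 -2.55] torch [-0.7   0.62 -0.07 -0.9  -1.39 -2.41]
90.0 0.95 1 True clear 40 hook [-0.24  0.44 -0.11 -0.91 -1.45 -2.55] torch [ 0.14  0.58 -0.74  0.92 -1.09 -1.33]
```

```bash
cat > s2.py <<'E'
from scan import *
from scipy.spatial.transform import Slerp
dl,t=.873,.85
A=lean(-.384+dl,t); g=T+[0,0,G]
qd=np.array([.08,-.05,-.21,0,-1.41,-.08]); p0=np.array([401,-160,358.]);A0=down(-1.57)
p1=g-91*A[:,2]
print("pre",p1,"grasp TCP",g+19*A[:,2])
go(p0,A0)
print("from down: ",(A0.T@(p1-p0)/1000).round(4),R.from_matrix(A0.T@A).as_rotvec().round(3))
sl=Slerp([0,1],R.from_matrix([A0,A]));q=qd
def path(P,Q,q,n=6):
    sl=Slerp([0,1],R.from_matrix([P[1],Q[1]]))
    for s in np.linspace(0,1,n):
        r=solve(P[0]+s*(Q[0]-P[0]),sl(s).as_matrix(),[q],None)
        if not r: print(s.round(2),"none");continue
        q=r[0]; print(s.round(2),q.round(2),"clear",round(head_clear(q,P[0]+s*(Q[0]-P[0]),sl(s).as_matrix())))
    return q
if __name__=="__main__":
    q=path((p0,A0),(p1,A),q)
    q=path((p1,A),(g+19*A[:,2],A),q,3)
    # lift, then carry to hook
    B=lean(psi+dl,t);L=(g+19*A[:,2]+[-60,0,110],A);H0=(seat(-60,232-143+G)+19*B[:,2],B);H1=(seat(0,232-143+G)+19*B[:,2],B)
    print("lift");q=path((g+19*A[:,2],A),L,q,3);q=path(L,H0,q);q=path(H0,H1,q,3);q=path(H1,(H1[0]-[0,0,55],B),q,3);q=path((H1[0]-[0,0,55],B),(H1[0]-[0,0,55]-100*B[:,2],B),q,3)
E
python3 s2.py
```

```text
pre [ 400.74583085 -264.81471462  153.05846628] grasp TCP [ 473.70141993 -225.99472991   80.46032023]
shift m [-0.0843  0.059  -0.127 ] turn [-0.555  0.432 -1.687]
from down:  [0.1048 0.0003 0.2049] [ 0.459 -0.763  1.014]
0.0 [ 0.   -0.03 -0.19  0.   -1.41  0.  ] clear 115
0.2 [-0.17 -0.01 -0.22 -0.17 -1.28  0.01] clear 139
0.4 [-0.34  0.03 -0.25 -0.35 -1.17  0.05] clear 172
0.6 [-0.52  0.08 -0.28 -0.57 -1.09  0.14] clear 205
0.8 [-0.7   0.16 -0.31 -0.79 -1.05  0.25] clear 236
1.0 [-0.87  0.27 -0.35 -1.02 -1.03  0.39] clear 270
0.0 [-0.87  0.27 -0.35 -1.02 -1.03  0.39] clear 270
0.5 [-0.8   0.34 -0.36 -1.1  -0.95  0.44] clear 253
1.0 [-0.73  0.42 -0.36 -1.18 -0.87  0.5 ] clear 245
lift
0.0 [-0.73  0.42 -0.36 -1.18 -0.87  0.5 ] clear 245
0.5 [-0.75  0.29 -0.37 -1.09 -0.93  0.37] clear 226
1.0 [-0.78  0.16 -0.37 -1.01 -1.01  0.25] clear 222
0.0 [-0.78  0.16 -0.37 -1.01 -1.01  0.25] clear 222
0.2 [-0.69  0.14 -0.41 -1.02 -1.    0.27] clear 182
0.4 [-0.6   0.13 -0.44 -1.03 -0.98  0.28] clear 144
0.6 [-0.49  0.12 -0.47 -1.04 -0.96  0.28] clear 108
0.8 [-0.38  0.11 -0.49 -1.06 -0.93  0.28] clear 78
1.0 [-0.26  0.11 -0.49 -1.08 -0.9   0.28] clear 59
0.0 [-0.26  0.11 -0.49 -1.08 -0.9   0.28] clear 59
0.5 [-0.24  0.16 -0.44 -1.07 -0.89  0.25] clear 39
1.0 [-0.22  0.2  -0.39 -1.07 -0.88  0.23] clear 22
0.0 [-0.22  0.2  -0.39 -1.07 -0.88  0.23] clear 22
0.5 [-0.23  0.25 -0.41 -1.12 -0.86  0.32] clear 40
1.0 [-0.25  0.3  -0.42 -1.17 -0.85  0.41] clear 37
0.0 [-0.25  0.3  -0.42 -1.17 -0.85  0.41] clear 37
0.5 [-0.31  0.23 -0.42 -1.09 -0.92  0.35] clear 64
1.0 [-0.38  0.16 -0.41 -1.02 -1.01  0.3 ] clear 67
```

Everything is reachable. I'll go back to tool-down first, then lean in from the diagonal.

```bash
python3 -m handwheel '[[-0.084,0.059,-0.127,-0.555,0.432,-1.687,0.4],[-0.084,0.059,-0.127,-0.555,0.432,-1.687,0.4],[-0.084,0.059,-0.127,-0.555,0.432,-1.687,0.4],[-0.084,0.059,-0.127,-0.555,0.432,-1.687,0.4],[-0.084,0.059,-0.127,-0.555,0.432,-1.687,0.4],[-0.084,0.059,-0.127,-0.555,0.432,-1.687,0.4],[-0.084,0.059,-0.127,-0.555,0.432,-1.687,0.4],[-0.084,0.059,-0.127,-0.555,0.432,-1.687,0.4],[-0.084,0.059,-0.127,-0.555,0.432,-1.687,0.4],[-0.084,0.059,-0.127,-0.555,0.432,-1.687,0.4]]'|grep -E "pos|rot|clock"
python3 -c "
from s2 import *
s=read_state();print(s['joints']);go(p1,A)"
```

```text
clock: 9.05
position: [401.2, -160.0, 357.5]
ee_rot: [-0.706, 0.708, 0.001, 0.002]
pre [ 400.74583085 -264.81471462  153.05846628] grasp TCP [ 473.70141993 -225.99472991   80.46032023]
shift m [-0.      0.0002 -0.0005] turn [-0.001  0.004 -0.004]
from down:  [0.1048 0.0003 0.2049] [ 0.459 -0.763  1.014]
[-0.00352091 -0.02570274 -0.19126329 -0.00408133 -1.40403332  0.00147721]
shift m [0.1056 0.0004 0.204 ] turn [ 0.458 -0.76   1.01 ]
```

```bash
python3 -m handwheel '[[0.025,0,0.04,0.09,-0.15,0.2,0.4],[0.05,0,0.08,0.18,-0.3,0.4,0.4],[0.075,0,0.12,0.26,-0.44,0.6,0.4],[0.09,0,0.16,0.35,-0.58,0.78,0.4],[0.105,0,0.204,0.44,-0.73,0.97,0.4],[0.105,0,0.204,0.458,-0.76,1.01,0.4],[0.105,0,0.204,0.458,-0.76,1.01,0.4],[0.105,0,0.204,0.458,-0.76,1.01,0.4],[0.105,0,0.204,0.458,-0.76,1.01,0.4]]'|grep -E "pos|rot|clock|width"
python3 - <<'E'
from s2 import *
s=read_state();print(s['joints'].round(2));go(g+19*A[:,2],A)
i,D=get_image("wrist");cv2.imwrite("pics/w4.png",i);uv,P=cloud("wrist",D,s);print(proj("wrist",[g],s))
m=(np.hypot(P[:,0]-461,P[:,1]+233)<30)&(P[:,2]>45)&(P[:,2]<110);q=P[m];print(m.sum())
# barrel axis: fit circle r=15 in plan
from scipy.optimize import least_squares
r=least_squares(lambda c:np.hypot(q[:,0]-c[0],q[:,1]-c[1])-15,[461,-233],loss="soft_l1");print("barrel axis",r.x,np.abs(r.fun).mean())
E
```

```text
clock: 10.18
position: [399.9, -265.6, 153.2]
ee_rot: [-0.218, 0.885, 0.097, 0.401]
gripper_width: 60.5
pre [ 400.74583085 -264.81471462  153.05846628] grasp TCP [ 473.70141993 -225.99472991   80.46032023]
shift m [-0.187   0.0925 -0.0979] turn [-0.464  0.76  -1.02 ]
from down:  [0.1048 0.0003 0.2049] [ 0.459 -0.763  1.014]
[-0.87  0.26 -0.35 -1.03 -1.03  0.39]
shift m [-0.0007  0.0011  0.1109] turn [-0.007 -0.    -0.003]
[[261.35976102 195.68499691]]
2880
barrel axis [ 461.2579195  -233.07097543] 0.49710773961982296
```

View pics/w4.png

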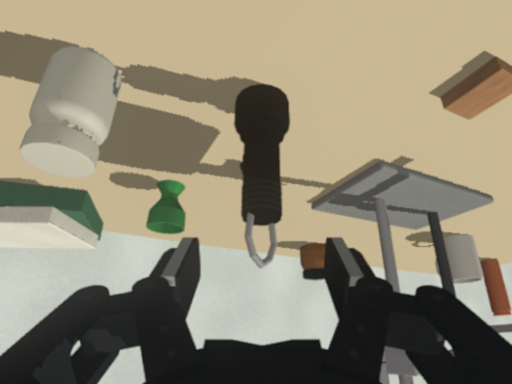

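The camera view is upside-down. It shows the torch at (262,170) centred between the fingers with its loop at (261,240), and the path is clear. I'll advance and grip.

```bash
python3 -m handwheel '[[0,0.001,0.04,-0.007,0,0,0.4],[0,0.001,0.08,-0.007,0,0,0.4],[0,0.001,0.111,-0.007,0,0,0.4],[0,0.001,0.111,-0.007,0,0,0.4]]'|grep -E "pos|clock|force"
python3 -m handwheel '[[0,0,0,0,0,0,-0.3],[0,0,0,0,0,0,-0.7],[0,0,0,0,0,0,-0.7],[0,0,0,0,0,0,-0.7],[0,0,0,0,0,0,-0.7]]'|grep -E "pos|clock|force|width"
```

```text
clock: 10.72
position: [474.3, -224.2, 78.9]
contact_force: [0.2, 0.1, -0.0]
grasp_force: 0.0
clock: 11.35
position: [473.3, -226.6, 80.8]
contact_force: [-0.4, -1.3, 7.0]
gripper_width: 28.8
grasp_force: 59.0
```

```bash
python3 - <<'E' | tail -n +4
from s2 import *
print();s=read_state();Rt=R.from_quat(s["ee_rot"]).as_matrix()
go(s["position"]+[0,0,10],Rt);go(s["position"]+[0,0,60],Rt);go(s["position"]+[-60,0,140],A)
E
python3 -c "
from h import *
s=read_state();print(s['ee_rot'],s['contact_force'],s['wrist_torque'])"
```

```text
shift m [-0.0075  0.     -0.0066] turn [0. 0. 0.]
shift m [-0.0451  0.0002 -0.0395] turn [0. 0. 0.]
shift m [-0.0703  0.0283 -0.1321] turn [-0.002  0.002 -0.005]
[-0.21798543  0.88420331  0.10023958  0.40077286] [-0.42858724 -1.28776747  7.00296131] [-0.21268818  0.5404887  -0.03923136]
```

```bash
python3 -m handwheel '[[-0.0075,0,-0.0066,0,0,0,-0.7],[-0.02,0,-0.018,0,0,0,-0.7],[-0.045,0,-0.04,0,0,0,-0.7],[-0.07,0.028,-0.11,0,0,0,-0.7],[-0.07,0.028,-0.132,0,0,0,-0.7],[-0.07,0.028,-0.132,0,0,0,-0.7],[-0.07,0.028,-0.132,0,0,0,-0.7],[-0.07,0.028,-0.132,0,0,0,-0.7]]'|grep -E "pos|clock|force|width"
python3 - <<'E'
from h import *
s=read_state();i,D=get_image("wrist");np.savez("wrist5.npz",i=i,D=D,p=s["position"],q=s["ee_rot"]);cv2.imwrite("pics/w5.png",i);uv,P=cloud("wrist",D,s)
Rt=R.from_quat(s["ee_rot"]).as_matrix();Q=(P-s["position"])@Rt   # tool coords
g=s["position"]-19*Rt[:,2]; rel=P-g
m=(np.hypot(rel[:,0],rel[:,1])<45)&(rel[:,2]>22)&(rel[:,2]<65);q=rel[m]
print(m.sum())
for z0 in(22,28,34,40,46,52):
    k=q[(q[:,2]>=z0)&(q[:,2]<z0+6)]
    if len(k): print(z0,len(k),k.mean(0).round(1),k.min(0).round(1),k.max(0).round(1))
k=q[q[:,2]>24];c=k.mean(0);U,S,V=np.linalg.svd(k-c,full_matrices=False);print("normal",V[2],S/np.sqrt(len(k)),np.degrees(np.arctan2(V[2][1],V[2][0])))
print(proj("wrist",[g,g+[0,0,50]],s))
E
```

```text
clock: 12.35
position: [413.2, -225.9, 217.9]
contact_force: [1.0, -0.9, -3.2]
gripper_width: 28.5
grasp_force: 60.1
1580
22 898 [-12.5 -11.3  25.1] [-43.4 -44.3  22. ] [ 6.5 19.6 28. ]
28 595 [-16.  -13.8  30.5] [-40.2 -44.7  28. ] [ 6.2 23.7 34. ]
34 87 [-14.5 -23.6  35.2] [-39.3 -44.7  34. ] [-2.1 23.7 37.3]
normal [0.05399461 0.03224022 0.99802062] [29.59967619 11.31559723  3.01802364] 30.8414562685862
[[258.64216067 268.85298392]
 [259.11627743 398.193216  ]]
```

View pics/w5.png

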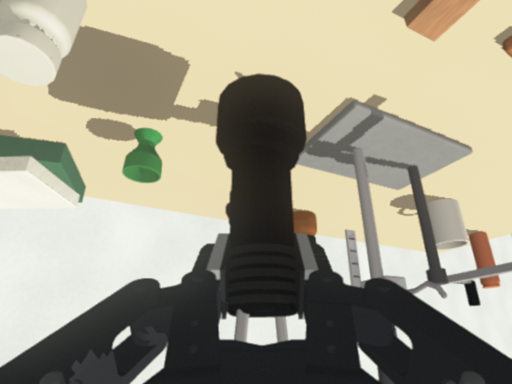

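The picture shows the torch held upright between the fingers, with its lens head at (261,110) and the loop legs at (242,328) and (281,328). I'll carry it to just in front of the hook.

```bash
cat > s3.py <<'E'
from scan import *
Rg=R.from_quat([-0.21798543,0.88420331,0.10023958,0.40077286]).as_matrix()
off=Rg.T@(np.array([461.2,-232.9,143])-[473.3,-226.6,80.8])
Tz=Rg.T@[0,0,1]           # torch axis in tool
B=rot('z',psi+.384)@Rg
def to(dx,top,dy=0): 
    P=seat(dx,top)+[0,dy,0]-B@off; go(P,B); return P
def loop(s=None):
    s=s or read_state(); Rt=R.from_quat(s["ee_rot"]).as_matrix(); p=s["position"]+Rt@off; l=Rs.T@(p-O); print("loop top world",p.round(1),"rel seat (scale)",(l-[-68,0,213]).round(1),"axis",(Rs.T@Rt@Tz).round(3))
E
python3 -c "
from s3 import *
loop(); print(to(-60,232))"
```

```text
loop top world [ 401.4 -232.5  280.2] rel seat (scale) [ -94.5 -237.1   67.2] axis [ 0.004 -0.003  1.   ]
shift m [-0.0512  0.2028  0.1334] turn [-0.308 -0.    -0.277]
[437.09430999  16.17646649 169.8       ]
```

```bash
python3 -m handwheel '[[-0.01,0.04,0.027,-0.06,0,-0.055,-0.7],[-0.02,0.08,0.053,-0.12,0,-0.11,-0.7],[-0.03,0.12,0.08,-0.18,0,-0.165,-0.7],[-0.04,0.16,0.106,-0.245,0,-0.22,-0.7],[-0.046,0.185,0.122,-0.28,0,-0.25,-0.7],[-0.051,0.203,0.1335,-0.308,0,-0.277,-0.7],[-0.051,0.203,0.1335,-0.308,0,-0.277,-0.7],[-0.051,0.203,0.1335,-0.308,0,-0.277,-0.7]]'|grep -E "pos|clock|force|width"
python3 - <<'E'
from s3 import *
loop();s=read_state();to(-60,232);to(0,232)
i,D=get_image("side");np.savez("side6.npz",i=i,D=D)
k=proj("side",[seat(0,213),seat(-19,227),s["position"]+R.from_quat(s["ee_rot"]).apply(off)]);print(k)
c=k.mean(0).astype(int);x0,y0=c[0]-65,c[1]-60
cv2.imwrite("pics/s6.png",cv2.convertScaleAbs(cv2.resize(i[y0:y0+120,x0:x0+130],None,fx=5,fy=5,interpolation=2),alpha=1.4));print(x0,y0)
E
```

```text
clock: 13.4
position: [437.2, 15.5, 170.1]
contact_force: [-0.3, 0.8, -2.5]
gripper_width: 28.2
grasp_force: 59.7
loop top world [428.5   5.  232.3] rel seat (scale) [-60.   -0.5  19.3] axis [-0.001  0.003  1.   ]
shift m [-0.0001  0.0005  0.0006] turn [-0.002 -0.002  0.002]
shift m [-0.0257 -0.0453  0.0297] turn [-0.002 -0.002  0.002]
[[267.87422357 185.84948106]
 [276.00604929 183.30205615]
 [293.90069991 184.50499165]]
214 124
```

View pics/s6.png

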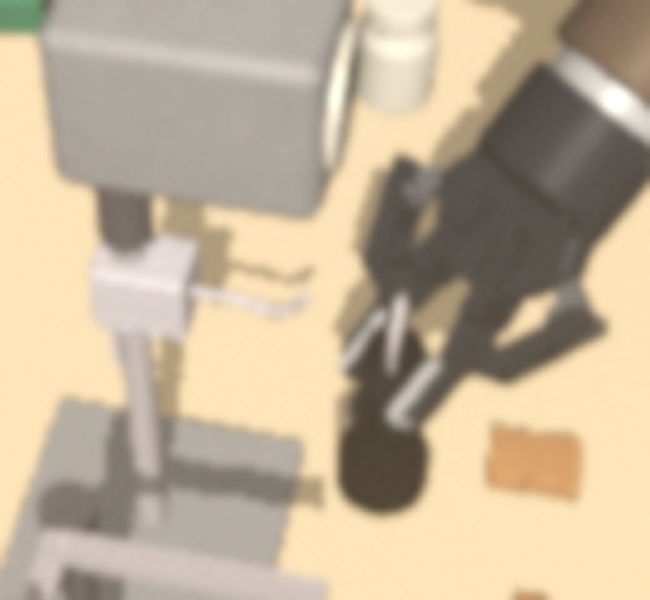

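The picture shows the loop top at (400,297) in the crop. The hook runs from the carriage to its tip at (308,296), with the seat near (275,310). Both match the projections. I'll pass the loop over the tip.

```bash
python3 -m handwheel '[[-0.004,-0.0075,0.005,0,0,0,-0.7],[-0.0085,-0.015,0.01,0,0,0,-0.7],[-0.013,-0.0225,0.015,0,0,0,-0.7],[-0.017,-0.03,0.02,0,0,0,-0.7],[-0.0215,-0.0375,0.025,0,0,0,-0.7],[-0.0255,-0.045,0.0297,0,0,0,-0.7],[-0.0255,-0.045,0.0297,0,0,0,-0.7]]'|grep -E "pos|clock|force|width"
python3 - <<'E'
from s3 import *
loop();s=read_state();to(0,232);P=to(0,200)
i,D=get_image("side");np.savez("side7.npz",i=i,D=D)
x0,y0=220,140
cv2.imwrite("pics/s7.png",cv2.convertScaleAbs(cv2.resize(i[y0:y0+90,x0:x0+100],None,fx=6,fy=6,interpolation=2),alpha=1.4))
E
```

```text
clock: 14.32
position: [497.3, 18.5, 170.1]
contact_force: [-0.3, 0.3, -2.3]
gripper_width: 28.5
grasp_force: 59.7
loop top world [488.7   8.  232.3] rel seat (scale) [ 0.2  0.6 19.3] axis [-0.002  0.003  1.   ]
shift m [ 0.0006 -0.     -0.0002] turn [-0.003 -0.001  0.003]
shift m [ 0.0246 -0.      0.0209] turn [-0.003 -0.001  0.003]
```

View pics/s7.png

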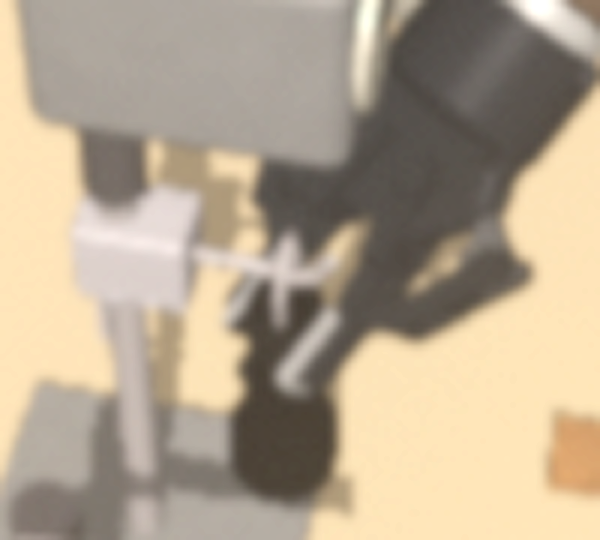

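The picture shows the hook wire passing through the loop at (285,270), clear of the head. I'll lower gently.

```bash
python3 -m handwheel '[[0.003,0,0.0026,0,0,0,-0.7],[0.006,0,0.0052,0,0,0,-0.7],[0.009,0,0.0078,0,0,0,-0.7],[0.012,0,0.0104,0,0,0,-0.7],[0.015,0,0.013,0,0,0,-0.7],[0.018,0,0.0156,0,0,0,-0.7],[0.021,0,0.0183,0,0,0,-0.7],[0.024,0,0.021,0,0,0,-0.7],[0.027,0,0.0235,0,0,0,-0.7],[0.027,0,0.0235,0,0,0,-0.7]]'|grep -E "pos|clock|force|width"
python3 -m handwheel '[[0,0,0,0,0,0,-0.7],[0,0,0,0,0,0,-0.7]]'|grep -E "pos|clock|force"; python3 -c "
from s3 import *
loop()"
```

```text
clock: 15.62
position: [496.7, 18.2, 134.2]
contact_force: [-0.6, -0.3, -0.5]
gripper_width: 28.6
grasp_force: 59.8
clock: 15.88
position: [496.8, 18.2, 134.7]
contact_force: [-0.4, -0.3, -0.8]
grasp_force: 59.8
loop top world [488.1   7.8 196.9] rel seat (scale) [ -0.4   0.4 -16.1] axis [-0.003  0.003  1.   ]
```

```bash
python3 -m handwheel '[[0.002,0,0.0017,0,0,0,-0.7],[0.004,0,0.0035,0,0,0,-0.7],[0.006,0,0.0052,0,0,0,-0.7],[0.0075,0,0.0066,0,0,0,-0.7],[0.0075,0,0.0066,0,0,0,-0.7],[0.0075,0,0.0066,0,0,0,-0.7]]'|grep -E "pos|clock|force"
python3 - <<'E'
from s3 import *
loop();F=[]
for _ in range(6): get_image("side");F.append(read_state()["contact_force"])
print(np.mean(F,0))
E
```

```text
clock: 16.62
position: [496.8, 18.2, 124.5]
contact_force: [1.0, -0.9, -0.3]
grasp_force: 59.8
loop top world [488.1   7.7 186.7] rel seat (scale) [ -0.4   0.4 -26.3] axis [-0.002  0.003  1.   ]
[ 0.77297867 -1.03010984  0.38304544]
```

```bash
python3 -m handwheel '[[0,0,0,0,0,0,-0.15],[0,0,0,0,0,0,0],[0,0,0,0,0,0,0.15],[0,0,0,0,0,0,0.25],[0,0,0,0,0,0,0.25],[0,0,0,0,0,0,0.25],[0,0,0,0,0,0,0.25],[0,0,0,0,0,0,0.25]]'|grep -E "pos|clock|force|width"
python3 -m handwheel '[[0,0,-0.015,0,0,0,0.25],[0,0,-0.035,0,0,0,0.25],[0,0,-0.06,0,0,0,0.25],[0,0,-0.09,0,0,0,0.25],[0,0,-0.12,0,0,0,0.25],[0,0,-0.15,0,0,0,0.25],[0,0,-0.15,0,0,0,0.25],[0,0,-0.15,0,0,0,0.25],[0,0,-0.15,0,0,0,0.25],[0,0,-0.15,0,0,0,0.25]]'|grep -E "pos|clock|force|width"
python3 - <<'E'
from s3 import *
s=read_state();i,D=get_image("wrist");a,_=get_image("side");t,_=get_image("top")
o=np.zeros((600,800,3),np.uint8);o[:384,:512]=i;b=cv2.resize(a[130:250,210:310],None,fx=2.8,fy=2.8);o[:336,515:795]=b;o[390:600,:400]=t[60:270,180:400][:, :220].repeat(1,0)[:210] if False else cv2.resize(t[60:270,20:420],(400,210))
cv2.imwrite("pics/f8.png",cv2.convertScaleAbs(o,alpha=1.3))
uv,P=cloud("wrist",D,s);l=(P-O)@Rs
m=(np.hypot(l[:,0]+68,l[:,1])<30)&(l[:,2]>14)&(l[:,2]<230);print("torch low z",np.percentile(l[m][:,2],[0.5,2,50,99]), m.sum())
E
```

```text
clock: 17.92
position: [496.7, 18.3, 124.4]
contact_force: [0.9, 0.8, 0.5]
gripper_width: 53.6
grasp_force: 0.0
clock: 19.18
position: [426.3, -69.5, 222.7]
contact_force: [-0.1, 0.2, 0.1]
gripper_width: 53.6
grasp_force: 0.0
torch low z [ 45.93160358  48.09650504 111.07308156 195.11685251] 5337
```

View pics/f8.png

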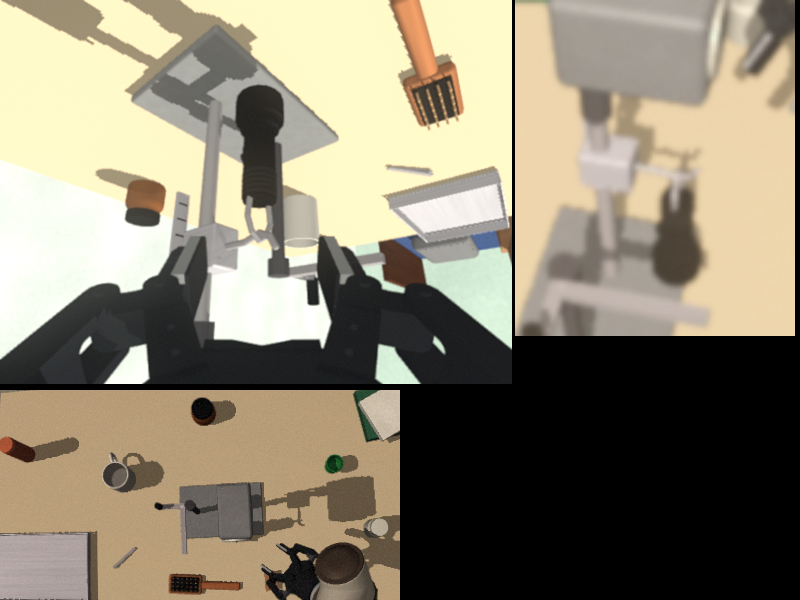

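The torch hangs free on the hook, at (262,150) in the wrist view and (677,240) in the side inset. The lever points to +y and the gripper is clear. I'll let it settle and hand in.

```bash
for k in 1 2; do python3 -m handwheel '[[0,0,0,0,0,0,0.25],[0,0,0,0,0,0,0.25],[0,0,0,0,0,0,0.25],[0,0,0,0,0,0,0.25],[0,0,0,0,0,0,0.25],[0,0,0,0,0,0,0.25],[0,0,0,0,0,0,0.25],[0,0,0,0,0,0,0.25],[0,0,0,0,0,0,0.25],[0,0,0,0,0,0,0.25]]'|grep clock; done
python3 - <<'E'
from s3 import *
for _ in range(4):
    s=read_state();i,D=get_image("wrist");uv,P=cloud("wrist",D,s);l=(P-O)@Rs
    m=(np.hypot(l[:,0]+68,l[:,1])<35)&(l[:,2]>14)&(l[:,2]<150);print(np.percentile(l[m][:,2],[1,50]).round(1),l[m].mean(0).round(1),m.sum())
print(job_done())
E
```

```text
clock: 20.58
clock: 21.82
[46.1 88.7] [-77.1 -11.3  94.5] 3977
[46.3 88.7] [-77.2 -11.3  94.5] 3965
[46.2 88.5] [-77.2 -11.3  94.4] 3966
[46.1 88.6] [-77.2 -11.3  94.4] 3974
the job is handed in; nothing more can be done
None
```

The lock lever is home at its free stop and the torch hangs by itself on the hook, settled at a dip of about 25 mm. I let it down gently, well short of the bottom stop, and handed the job in at about 22 s of robot time; no verdict came back.

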